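# Load and close the seal-bedding die set

### The job

Clear the yellow seal pusher off the lower die and lay it in the blue tool tray, then stand every brass nipple upright in a die pocket, one to a pocket. Then lower the top plate onto the two guide pins, keeping it level and letting it down gently rather than dropping it, until it is fully home on the shoulders, and last of all snap both red hook clamps over its ends so that they stay hooked. Leave the valve, the collar and the jar where they are.

Things in the scene. Friction and masses are not known exactly. Their poses are not given: they have to be found in the camera images.
- die: Lower die set, fixed: steel block 130 (x) by 160 (y) by 22 mm high, on a foot 14 mm high out to y = +-162 mm. Origin under its centre, z up, long axis y. At x = 0, y = +-95 mm stands a 12 mm guide pin tapering over its top 15 mm, tip 85 mm above the bench, on a shoulder 22 mm in diameter, top 56 mm above the bench. A red hook clamp is hinged at each end.
- pocket0 (a point): Centre of the floor of die pocket 0: a square recess 46 mm wide, 8 mm deep (floor 14 mm above the bench, block top at 22 mm). The four pockets lie at x = +-26, y = +-38 mm of the die; its axes are the die's.
- pocket1 (a point): Centre of the floor of die pocket 1: a square recess 46 mm wide, 8 mm deep (floor 14 mm above the bench, block top at 22 mm). The four pockets lie at x = +-26, y = +-38 mm of the die; its axes are the die's.
- pocket2 (a point): Centre of the floor of die pocket 2: a square recess 46 mm wide, 8 mm deep (floor 14 mm above the bench, block top at 22 mm). The four pockets lie at x = +-26, y = +-38 mm of the die; its axes are the die's.
- pocket3 (a point): Centre of the floor of die pocket 3: a square recess 46 mm wide, 8 mm deep (floor 14 mm above the bench, block top at 22 mm). The four pockets lie at x = +-26, y = +-38 mm of the die; its axes are the die's.
- seat (a point): Where the plate's origin comes when it is fully home: on the die's centre line, level with the shoulders (56 mm above the bench); axes as the die's, z up.
- plate: Loose aluminium top plate, 110 (x) by 250 (y) by 10 mm, about 650 g; origin at the centre of its underside, z up. Holes at x = 0, y = +-95 mm fit the pins with 2.5 mm to spare on diameter. A black grip block, 22 (x) by 60 (y) mm, stands on its centre, top 45 mm above the underside. At y = +-119 mm a 10 mm keeper bar along x lies half sunk in the top. Either way round fits.
- nipple0: A stubby brass nipple, standing upright: round foot 28 mm in diameter and 13 mm high, barrel 22 mm in diameter above it, 36 mm high in all, about 90 g; origin at the centre of its underside, z along its axis. From two to four nipples are there; they are all alike.
- nipple1: A stubby brass nipple, standing upright: round foot 28 mm in diameter and 13 mm high, barrel 22 mm in diameter above it, 36 mm high in all, about 90 g; origin at the centre of its underside, z along its axis. From two to four nipples are there; they are all alike.
- nipple2: A stubby brass nipple, standing upright: round foot 28 mm in diameter and 13 mm high, barrel 22 mm in diameter above it, 36 mm high in all, about 90 g; origin at the centre of its underside, z along its axis. From two to four nipples are there; they are all alike.
- nipple3: A stubby brass nipple, standing upright: round foot 28 mm in diameter and 13 mm high, barrel 22 mm in diameter above it, 36 mm high in all, about 90 g; origin at the centre of its underside, z along its axis. From two to four nipples are there; they are all alike.
- pusher: The yellow seal pusher, lying on the lower die, about 60 g: ribbed handle 24 (x) by 80 (y) by 22 mm high, from y = -58 to +22 mm, then a thinner stem and a button head (22 mm in diameter) to y = +58 mm. Origin on its underside, midway along its length; it lies flat, z up.
- tray: The blue tool tray, fixed: 90 (x) by 190 (y) by 18 mm high outside, walls and floor 4 mm thick. Origin under its centre, z up.
- clamp_left (a joint): Red hook clamp at the die's +y end, rad: 0 upright and hooked, growing as it leans outwards. A light spring (under 1 N at the tab) and its own weight hold it open, at its stop (0.5). Pushed towards the die's middle with 3 to 8 N its sprung roller rides over the plate's keeper bar at 0.2 to 0.1 and snaps behind it; then it stays below 0.06 by itself. Without the plate it springs open. Stop at -0.06.
- clamp_right (a joint): Red hook clamp at the die's -y end, rad: 0 upright and hooked, growing as it leans outwards. A light spring (under 1 N at the tab) and its own weight hold it open, at its stop (0.5). Pushed towards the die's middle with 3 to 8 N its sprung roller rides over the plate's keeper bar at 0.2 to 0.1 and snaps behind it; then it stays below 0.06 by itself. Without the plate it springs open. Stop at -0.06.
- clamp_left_tab (a point): Middle of the outer face of the red thumb tab on the clamp at the die's +y end. The tab is 30 wide (die x), 32 high, 8 mm thick; this point lies 88 mm from the clamp's hinge (hinge axis along die x, at y = +137 mm, 13 mm above the bench). Hooked, the outer face stands at about y = +142 mm, 101 mm above the bench. Site axes are the die's, leaning with the clamp.
- clamp_right_tab (a point): Middle of the outer face of the red thumb tab on the clamp at the die's -y end. The tab is 30 wide (die x), 32 high, 8 mm thick; this point lies 88 mm from the clamp's hinge (hinge axis along die x, at y = -137 mm, 13 mm above the bench). Hooked, the outer face stands at about y = -142 mm, 101 mm above the bench. Site axes are the die's, leaning with the clamp.
- valve: Bystander: chromed pressure relief valve standing upright, about 32 mm across and 62 mm high, with a side outlet. Origin under its centre. Not to be moved.
- collar: Bystander: blackened steel collar lying flat, 52 mm across, 22 mm high. Origin under its centre. Not to be moved.
- jar: Bystander: amber jar, 60 mm across, 65 mm high. Origin under its centre. Not to be moved.

How it is judged:
By the outcome, as a careful person would: the job done as asked, in the order asked, and still so for the second after the job is handed in, with the robot touching nothing.
Of nipple0, nipple1, nipple2, nipple3 only 2 to 4 are there at a start; the rules pass over those that are not, and their reading is None.
At some moment in a run one of nipple0, nipple1, nipple2, nipple3 may be knocked a few centimetres aside while the robot is not near it.
It also fails if it takes over 210 s, if anything falls off the work surface, if the arm or the gripper's body presses on something with over 40 N, if the wrist force passes 120 N, or if a joint passes its speed limit or range.

### The arm

A 6-joint arm with a two-finger parallel gripper is mounted at the origin on the work surface. World frame = base frame: x ahead of the robot, y to its left, z up, the work surface at z = 0. Lengths are in m, angles in degrees, forces in N, time in s.
With the tool pointing down it reaches from about 0.325 to 1 m from the base axis. Payload 5.1 kg.
Tool frame: the origin (TCP) lies at the very end of the fingers, on their centre line; the grasp point (between the pads) lies robot.tcp_to_grasp behind it (robot.tcp_to_grasp is the distance from the TCP to the grasp point, in m); z points along the fingers, y is the line along which they close (so a half turn about z gives the same grasp; the last joint's range is limited). The gripper opens to 85 mm and grips with 20 to 120 N. Pads are 22 mm wide; open, the fingers measure 114 mm over their backs; the gripper's body (76 mm by 85 mm) begins 54 mm behind the grasp point. The pads swing forward as they close: fully open they stand 13 mm farther back than shut.
Start: joints at [-78.129, 7.093, 94.555, -0, 78.352, -4.733], TCP at [0.186, -0.623, 0.231] pointing down, gripper open.
Joint ranges: [-149.61, 149.61], [-58.7, 133.49], [1.44, 155.28], [-77.14, 257.14], [18.33, 153.61], [-166.67, 166.67]. Speed limits (degrees/s): [147.25, 147.25, 180, 180, 180, 180].

### API

Orientations are given as [roll, pitch, yaw] about the fixed x, y, z axes, in that order (R = Rz(yaw) Ry(pitch) Rx(roll)).
In Python, from station import robot, hand, solver, readout, eyes, job_done gives the robot as it stands. Calls block until the motion is done:
- robot.move_pose(position, orientation): joint-space move of the TCP to a pose.
- robot.move_linear(position, max_speed=0.15, orientation=None, stop_force=None): straight line of the TCP; orientation=None keeps the orientation; max_speed is the mean speed in m/s. With stop_force (N) it stops when the force on the tool has changed by that much, and returns True; else False.
- robot.movej(angles): joint-space move.
- hand.set_gripper(opening, grasp_force=None): opening from 0.0 (shut) to 1.0 (fully open); grasp_force is the grip in N (None keeps the last); returns when the fingers have stopped.
- robot.sleep(seconds).
- solver.inverse_kinematics(position, orientation): joint angles nearest the present ones, or None.
- readout.get_obs(): the state.
- eyes.grab_frame(name): name is "scene" or "side" or "wrist"; returns a dict with "image" (384x512x3 uint8, red, green, blue), "depth" (384x512 float32, m along the optical axis (not along the pixel's ray), 0 where there is no reading), "fx", "fy", "cx", "cy" (pixels), "extrinsics" (4x4, takes a point from camera to world coordinates). Camera axes: x right, y down, z forward; pixel columns grow to the right and rows downward; lengths in m; the calibration is good to about 2 mm. A picture is of the moment at which its call begins.
A pose or a line that the arm cannot do raises robot.IKError and nothing moves.
- job_done(): hands the job in; it is judged then, once.
The state is a dict: "t": time; "q": joint angles; "qd": joint speeds; "effort": joint torques, N m; "tcp_pos": TCP position; "tool_rot": TCP orientation; "ft_force": force on the tool from outside, world axes, zero at the start; "ft_torque": the same for the moment, N m; "width": opening from 0.0 (shut) to 1.0 (fully open); "finger_force": force on a finger pad.
Only numpy, scipy, OpenCV 4.12 (cv2) and the standard library are available. Lean on these libraries where they do the work, as an engineer would, in place of code of your own. Each camera call takes 0.05 s, during which the arm holds its last target. There are 200 camera calls.

## Working session

There is one attempt and no reset: what is moved stays moved. The work goes in short steps, each a Python script; the robot and the scene stay as the last script left them, time stands still between calls to the robot, and variables do not carry over. Pictures are saved under pics/ and viewed, at most 14 in all, crops included, and the job is handed in when it is done.

```bash
mkdir -p pics; ls; python3 - <<'E'
from station import robot, hand, solver, readout, eyes
import cv2, numpy as np, pickle
o=readout.get_obs(); print(o, robot.tcp_to_grasp)
for n in ["scene","side"]:
    f=eyes.grab_frame(n); pickle.dump(f,open(f'pics/{n}0.pkl','wb'))
    cv2.imwrite(f'pics/{n}0.png',cv2.resize(f['image'][:,:,::-1],(800,600),interpolation=cv2.INTER_CUBIC))
    print(n,f['fx'],f['cx'],f['cy'],np.round(f['extrinsics'],3).tolist())
E
```

```text
pics
{'t': 0.0, 'q': array([-7.81291954e+01,  7.13234816e+00,  9.46365397e+01, -1.38792752e-03,
        7.83520622e+01, -4.73285070e+00]), 'qd': array([-0.03370046,  0.1494168 , -0.04580759,  0.04006092, -0.00556881,
       -0.00625073]), 'effort': array([ 1.52506709e-04, -4.23610854e+01, -3.65453196e+01, -3.58890338e-05,
        6.91415466e-03,  1.28511465e-05]), 'tcp_pos': array([ 0.18557021, -0.62228815,  0.23004063]), 'tool_rot': array([-1.79879350e+02, -8.62545217e-03,  1.66039279e+01]), 'ft_force': array([-0.60330831, -0.70361066, -0.16223009]), 'ft_torque': array([0.02263723, 0.03921636, 0.05148655]), 'finger_force': 0.0, 'width': 0.9975038358298142} 0.0187
scene 380.5830545957984 253.8981039700286 190.98138416711575 [[0.599, 0.558, -0.574, 1.193], [0.801, -0.424, 0.423, -0.491], [-0.008, -0.713, -0.701, 0.923], [0.0, 0.0, 0.0, 1.0]]
side 408.4202547530924 250.61023131251747 190.62508822815974 [[-0.705, -0.529, 0.472, -0.093], [-0.709, 0.531, -0.464, 0.611], [-0.005, -0.662, -0.749, 1.043], [0.0, 0.0, 0.0, 1.0]]
```

View pics/scene0.png

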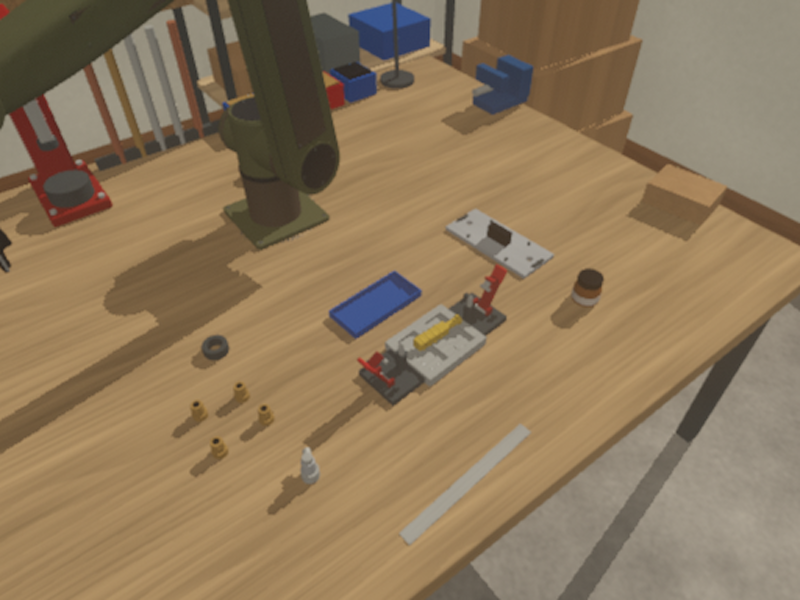

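View pics/side0.png

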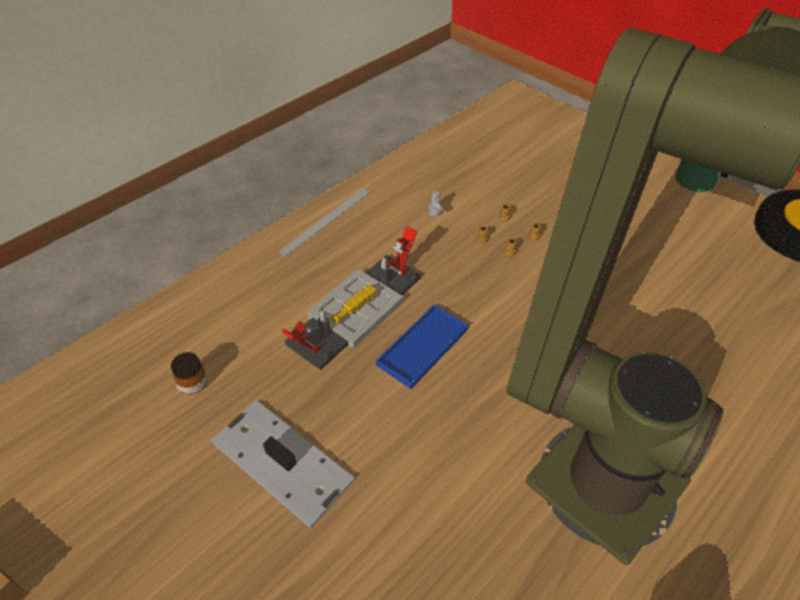

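The scene view (800x600) shows the die at (435,340) with the pusher on it. The tray is at (375,303), the plate at (498,242), and the nipples at (198,410), (241,391), (264,414) and (218,448). The valve is at (310,468), the collar at (215,347) and the jar at (588,287). The side view agrees.

```bash
cat > h.py <<'E'
import numpy as np, cv2
def rays(f,uv):
    uv=np.atleast_2d(np.asarray(uv,float)); d=np.c_[(uv[:,0]-f['cx'])/f['fx'],(uv[:,1]-f['cy'])/f['fy'],np.ones(len(uv))]
    E=np.asarray(f['extrinsics']); return E[:3,3], d@E[:3,:3].T
def plane(f,uv,z):
    o,d=rays(f,uv); return o+d*((z-o[2])/d[:,2])[:,None]
def cloud(f):
    h,w=f['depth'].shape; v,u=np.mgrid[:h,:w]
    o,d=rays(f,np.c_[u.ravel(),v.ravel()]); P=o+d*f['depth'].ravel()[:,None]
    P[f['depth'].ravel()==0]=np.nan; return P.reshape(h,w,3)
def hsv(f): return cv2.cvtColor(f['image'],cv2.COLOR_RGB2HSV)
def blobs(m,amin=30):
    n,l,s,c=cv2.connectedComponentsWithStats(m.astype(np.uint8))
    return [(s[i,4],c[i],l==i) for i in range(1,n) if s[i,4]>=amin]
E
python3 - <<'E'
from h import *; import pickle
np.set_printoptions(precision=3,suppress=True)
for n in ["scene","side"]:
    f=pickle.load(open(f'pics/{n}0.pkl','rb')); P=cloud(f); H=hsv(f)
    pts=dict(scene=dict(die=(435,345),tray=(375,303),plate=(485,245),n0=(198,408),n1=(241,390),n2=(264,412),n3=(218,446),valve=(309,465),collar=(208,353),jar=(588,275),pusher=(437,331)),
      side=dict(die=(380,315),tray=(425,345),plate=(260,470),n0=(535,230),n1=(510,246),n2=(482,234),n3=(505,211),valve=(436,205),jar=(187,362),pusher=(355,303)))[n]
    for k,(u,v) in pts.items(): print(n,k,P[int(v*.64),int(u*.64)])
    for nm,m in dict(blue=(H[...,0]>108)&(H[...,0]<128)&(H[...,1]>150),yel=(H[...,0]>20)&(H[...,0]<33)&(H[...,1]>180)&(H[...,2]>130),red=((H[...,0]<6)|(H[...,0]>174))&(H[...,1]>170)).items():
        for a,c,b in blobs(m):
            p=np.nanmean(P[b],0)
            if .3<p[0]<1 and abs(p[1])<.7 and p[2]<.25: print(n,nm,a,c,p)
E
```

```text
scene die [0.605 0.034 0.022]
scene tray [0.42  0.018 0.004]
scene plate [0.424 0.338 0.011]
scene n0 [ 0.472 -0.411  0.034]
scene n1 [ 0.481 -0.329  0.033]
scene n2 [ 0.554 -0.321  0.04 ]
scene n3 [ 0.566 -0.414  0.033]
scene valve [ 0.7   -0.312  0.051]
scene collar [ 0.347 -0.337  0.02 ]
scene jar [0.681 0.391 0.066]
scene pusher [0.594 0.045 0.047]
scene red 40 [319.3 174.3] [0.582 0.222 0.096]
scene red 42 [236.286 234.619] [ 0.618 -0.131  0.086]
side die [0.538 0.027 0.021]
side tray [0.426 0.007 0.003]
side plate [0.439 0.416 0.011]
side n0 [ 0.459 -0.399  0.033]
side n1 [ 0.467 -0.315  0.034]
side n2 [ 0.543 -0.308  0.028]
side n3 [ 0.55  -0.402  0.033]
side valve [ 0.678 -0.298  0.039]
side jar [0.686 0.391 0.066]
side pusher [0.587 0.051 0.04 ]
side blue 1277 [270.498 220.548] [0.427 0.012 0.006]
side yel 170 [226.953 192.841] [0.586 0.052 0.042]
side red 181 [258.37  159.331] [ 0.609 -0.117  0.062]
side red 102 [189.98  213.235] [0.578 0.208 0.082]
```

```bash
python3 - <<'E'
from station import robot, hand, solver, readout, eyes
from h import *; import pickle
np.set_printoptions(precision=3,suppress=True)
robot.move_linear([0.186,-0.623,0.36],max_speed=.3)
for n,p in dict(nip=[.48,-.36,.36],die=[.56,.05,.40],plate=[.42,.37,.36]).items():
    for yaw in ([0,90] if n!='die' else [0]):
        q=solver.inverse_kinematics(p,[180,0,yaw]); print(n,yaw,q)
    robot.move_pose(p,[180,0,0]); robot.sleep(.3)
    f=eyes.grab_frame("wrist"); pickle.dump(f,open(f'pics/w_{n}.pkl','wb')); cv2.imwrite(f'pics/w_{n}.png',f['image'][:,:,::-1])
    print(f['fx'],f['extrinsics'],readout.get_obs()['t'])
E
python3 -c "
import cv2,numpy as np
a=[cv2.resize(cv2.imread(f'pics/w_{n}.png'),(400,300)) for n in ('nip','die','plate')]
cv2.imwrite('pics/m1.png',np.vstack([np.hstack(a[:2]),np.hstack([a[2],a[2]*0])]))"
```

```text
nip 0 [-41.995  -1.985  91.745  -0.     90.24   48.005]
nip 90 [-41.995  -1.985  91.745   0.     90.24  -41.995]
301.9969290976732 [[-0.002 -0.951 -0.31   0.559]
 [-1.     0.002 -0.    -0.36 ]
 [ 0.001  0.31  -0.951  0.502]
 [ 0.     0.     0.     1.   ]] 2.4917
die 0 [-0.368 -6.969 92.71  -0.    94.258 89.632]
301.9969290976732 [[-0.002 -0.951 -0.31   0.64 ]
 [-1.     0.002 -0.     0.05 ]
 [ 0.001  0.31  -0.951  0.542]
 [ 0.     0.     0.     1.   ]] 4.3917
plate 0 [ 35.883  -7.151  96.607  -0.     90.544 125.883]
plate 90 [35.883 -7.151 96.607 -0.    90.544 35.883]
301.9969290976732 [[-0.002 -0.951 -0.31   0.5  ]
 [-1.     0.002  0.     0.37 ]
 [ 0.001  0.31  -0.951  0.502]
 [ 0.     0.     0.     1.   ]] 6.0667
```

View pics/m1.png

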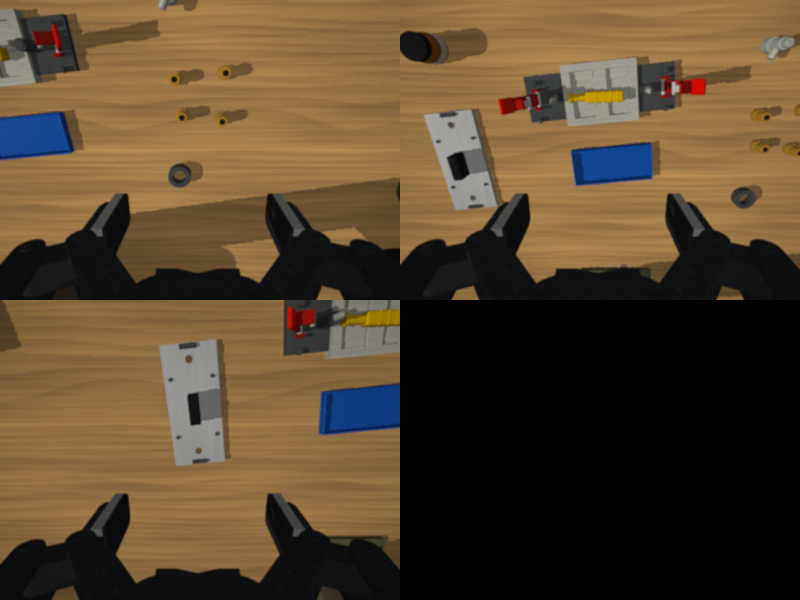

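The tiled wrist views show the nipples at about (175,77), (226,72), (183,116) and (222,119). The die is at (600,92) with the pusher at (595,97), the tray is at (612,163), and the plate is at (195,402) in the lower tile. Next I'll measure poses.

```bash
cat > meas.py <<'E'
from h import *
def rect(P2):
    c,(w,h),a=cv2.minAreaRect((P2*1000).astype(np.float32)); 
    b=cv2.boxPoints((c,(w,h),a)); e=b[1]-b[0]; e2=b[2]-b[1]; L=e if np.hypot(*e)>np.hypot(*e2) else e2
    yaw=(np.degrees(np.arctan2(-L[0],L[1]))+90)%180-90   # long axis = y
    return np.array(c)/1000,yaw,sorted((w,h))
def biggest(m,k=3):
    m=cv2.morphologyEx(m.astype(np.uint8),cv2.MORPH_OPEN,np.ones((k,k),np.uint8)); return max(blobs(m,5),key=lambda b:b[0])[2]
def nipples(f):
    P=cloud(f); z=P[...,2]; H=hsv(f)
    brass=(H[...,0]>10)&(H[...,0]<30)&(H[...,1]>120)
    m=(z>.030)&(z<.0385); out=[]
    for a,c,b in blobs(cv2.dilate(m.astype(np.uint8),np.ones((3,3))),20):
        q=b&m
        if brass[b].mean()<.3: continue
        pts=np.argwhere(q)[:,::-1]; X=plane(f,pts,.036)[:,:2]
        (cx,cy),r=cv2.minEnclosingCircle((X*1000).astype(np.float32))
        if r<16: out.append((cx/1000,cy/1000,r,a))
    return np.array(out)
E
python3 - <<'E'
from meas import *; import pickle
np.set_printoptions(precision=4,suppress=True)
F={n:pickle.load(open(f'pics/w_{n}.pkl','rb')) for n in('nip','die','plate')}
f=F['nip']; print('table z',np.nanstd(cloud(f)[220:240,150:350,2]),np.nanmean(cloud(f)[220:240,150:350,2])); print(nipples(f)); 
print('die view',nipples(F['die']))
for n in('plate','die'):
    f=F[n];P=cloud(f);z=P[...,2];H=hsv(f)
    low=(H[...,1]<70)&(H[...,2]>90)&(np.arange(384)[:,None]<240)
    m=biggest((low|(z>.02))&(z>.006)&(z<.06)&(P[...,1]>.26)&(P[...,1]<.5)&(P[...,0]<.62)&(np.arange(384)[:,None]<300))
    m2=m&(z<.016);print(n,'plate',rect(plane(f,np.argwhere(m2)[:,::-1],.01)[:,:2]))
    g=(z>.037)&(z<.05)&m; print('grip',rect(plane(f,np.argwhere(g)[:,::-1],.045)[:,:2]))
    # holes: dark/wood spots inside the plate
f=F['die'];P=cloud(f);z=P[...,2];H=hsv(f)
top=np.argwhere(0<1) if 0 else None
inb=(P[...,0]>.45)&(abs(P[...,1]-.05)<.2)
m=biggest((z>.0185)&(z<.0255)&inb&(H[...,1]<90)); print('die block',rect(plane(f,np.argwhere(m)[:,::-1],.022)[:,:2]))
y=biggest((H[...,0]>20)&(H[...,0]<33)&(H[...,1]>170)&inb);print('push',rect(plane(f,np.argwhere(y)[:,::-1],.033)[:,:2]),np.nanpercentile(z[y],[5,50,95]))
for n in F:
    f=F[n];P=cloud(f);H=hsv(f);b=(H[...,0]>105)&(H[...,0]<128)&(H[...,1]>150)&(np.arange(384)[:,None]<260)
    b=biggest(b);q=b&(P[...,2]>.013); print(n,'tray',rect(plane(f,np.argwhere(b)[:,::-1],.018)[:,:2]),rect(P[b][:,:2]))
f=F['die'];P=cloud(f);z=P[...,2];H=hsv(f)
for a,c,b in blobs((z>.075)&(z<.09)&inb&(H[...,1]<90),5): print('pin',a,np.nanmedian(P[b],0),c)
for a,c,b in blobs((z>.049)&(z<.058)&inb&(H[...,1]<90),5): print('shoulder',a,np.nanmedian(P[b],0),c)
E
python3 -c "
import cv2
a=cv2.imread('pics/w_die.png');cv2.imwrite('pics/w_die2.png',cv2.resize(a[60:180,100:400],(800,320),interpolation=cv2.INTER_CUBIC))"
```

```text
table z 0.005986344176322305 0.0013135930705264667
[[  0.5922  -0.0011  12.7161 162.    ]
 [  0.5584  -0.4124  11.4215 251.    ]
 [  0.5472  -0.3162  10.982  238.    ]
 [  0.4751  -0.3287  11.3213 216.    ]
 [  0.4662  -0.4089  11.2414 214.    ]]
die view [[  0.6029   0.0513   7.341   36.    ]
 [  0.6044   0.0155   8.9643  42.    ]
 [  0.5466  -0.3121  12.8366 215.    ]
 [  0.4745  -0.3261  12.0681 189.    ]
 [  0.4653  -0.4025  12.0411 124.    ]]
plate plate (array([0.431 , 0.3766]), np.float32(-84.214035), [109.87310791015625, 249.62698364257812])
grip (array([0.4316, 0.3766]), np.float32(-84.43911), [21.71963119506836, 59.923770904541016])
die plate (array([0.459 , 0.3782]), np.float32(-84.09472), [111.43168640136719, 195.06015014648438])
grip (array([0.4336, 0.3728]), np.float32(-84.262276), [26.126806259155273, 60.93516540527344])
die block (array([0.597 , 0.0434]), np.float32(5.5436554), [129.8079071044922, 159.87620544433594])
push (array([0.5904, 0.0532]), np.float32(1.9207001), [23.141658782958984, 114.44357299804688]) [0.0386 0.0432 0.045 ]
nip tray (array([ 0.4307, -0.0065
[... 168 characters left out ...]
[0.4302, 0.0145]), np.float32(5.6020203), [90.31075286865234, 186.2096405029297]) (array([nan, nan]), np.float32(nan), [0.0, 0.0])
plate tray (array([0.4265, 0.0338]), np.float32(5.6989594), [88.66368865966797, 166.21018981933594]) (array([0.4271, 0.0249]), np.float32(5.709671), [88.72627258300781, 172.28492736816406])
pin 111 [ 0.6106 -0.0971  0.0797] [351.5495 112.7027]
pin 34 [ 0.6067 -0.0488  0.0815] [319.2647 115.7353]
pin 112 [0.5837 0.1838 0.0791] [163.6161 131.4643]
pin 32 [0.589  0.136  0.0812] [194.75   127.9062]
shoulder 101 [ 0.6087 -0.0472  0.0555] [315.198  113.9208]
shoulder 6 [ 0.6041 -0.0579  0.0554] [321.3333 116.1667]
shoulder 111 [0.5892 0.1355 0.0555] [197.5766 126.2162]
```

View pics/w_die2.png

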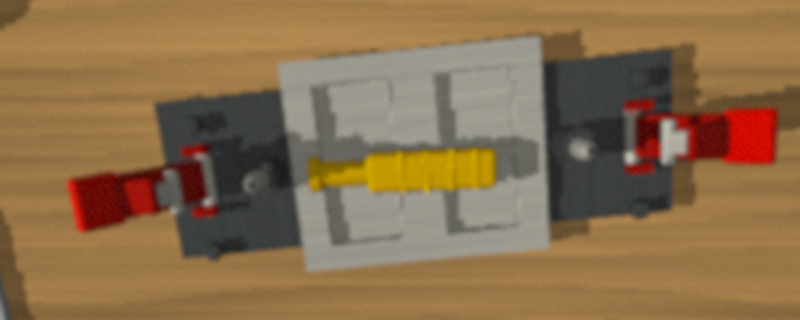

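The enlarged crop shows the die block with all pockets visible. The pusher lies over the middle, head at left (315,173) and handle at (430,170), and both clamps lean open. The pusher comes first.

```bash
cat > act.py <<'E'
from station import robot, hand, solver, readout, eyes, job_done
from meas import *; import pickle
np.set_printoptions(precision=4,suppress=True)
D=np.array([.597,.0434]); DY=5.5
def die(x,y,D=D,yaw=DY):
    a=np.radians(yaw); return D+np.array([x*np.cos(a)-y*np.sin(a), x*np.sin(a)+y*np.cos(a)])
def to(xy,z,yaw): robot.move_pose([*xy,z],[180,0,yaw])
def lin(xy,z,v=.15,s=None): return robot.move_linear([*xy,z],max_speed=v,stop_force=s)
def shot(n,cam="wrist"):
    f=eyes.grab_frame(cam); pickle.dump(f,open(f'pics/{n}.pkl','wb')); cv2.imwrite(f'pics/{n}.png',f['image'][:,:,::-1]); return f
def st(k=''):
    o=readout.get_obs(); print(k,'t',round(o['t'],1),o['tcp_pos'],'w',round(o['width'],3),'ff',o['finger_force'],'F',o['ft_force'])
E
python3 - <<'E'
from act import *
g=np.array([.592,.035])
hand.set_gripper(.65)
to(np.array([.5,.2]),.30,60)
to(g,.12,92); print(lin(g,.025,.08,8)); st('down')
hand.set_gripper(0,30); st('grip')
lin(g,.12,.15); st('up')
t=die(0,-.018,np.array([.4302,.0145]),5.6)
to(t,.12,95.6); print(lin(t,.0085,.08,8)); st('tray')
hand.set_gripper(.5); lin(t,.15,.2)
to(np.array([.36,-.10]),.36,0); robot.sleep(.2)
f=shot('tray1'); P=cloud(f);H=hsv(f)
to(np.array([.48,-.36]),.30,5.5);robot.sleep(.2); print(nipples(shot('nip1'))); st()
E
```

```text
False
down t 10.1 [0.5926 0.035  0.0257] w 0.649 ff 0.0 F [-0.3115 -0.5578  0.7016]
grip t 10.5 [0.5925 0.035  0.0256] w 0.275 ff 30.215553045272827 F [-0.1342  0.2281  3.1541]
up t 11.3 [0.5911 0.035  0.1188] w 0.272 ff 29.82508957386017 F [ 0.0892 -0.8733  0.18  ]
False
tray t 13.5 [ 0.4325 -0.0035  0.0091] w 0.267 ff 29.820985794067383 F [ 0.5372 -0.4288 -0.1357]
[[  0.5583  -0.4125  11.0259 312.    ]
 [  0.5471  -0.3158  10.7761 300.    ]
 [  0.4748  -0.3284  11.1008 265.    ]
 [  0.4667  -0.4089  11.4786 265.    ]]
 t 17.6 [ 0.4802 -0.3592  0.3012] w 0.499 ff 0.0 F [0.4447 0.0919 0.4428]
```

View pics/tray1.png

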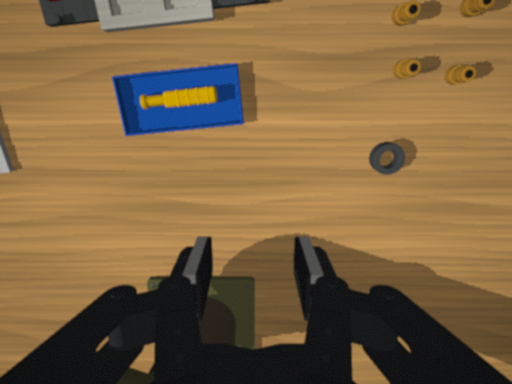

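The pusher lies in the tray at (180,97). Next, the nipples.

```bash
cat > nip.py <<'E'
from act import *
import sys
def pick_place(p,pk):
    hand.set_gripper(.65)
    to(p,.09,5.5); lin(p,.016,.08,8)
    hand.set_gripper(0,40); o=readout.get_obs(); print('grip',o['width'],o['finger_force'])
    lin(p,.17,.25)
    t=die(*pk); to(t,.17,5.5); lin(t,.07,.2); print('touch',lin(t,.0315,.05,6)); st('place')
    hand.set_gripper(.5); lin(t,.17,.25)
if __name__=='__main__':
    pockets=[(.026,-.038),(-.026,-.038),(.026,.038),(-.026,.038)]
    for pk in pockets:
        to(np.array([.48,-.36]),.30,5.5); robot.sleep(.15)
        N=nipples(shot('nx')); N=N[N[:,1]<-.2]; print(N[:,:2].tolist())
        if len(N)==0: break
        pick_place(N[0,:2],pk)
    to(np.array([.50,-.15]),.36,0); robot.sleep(.15); shot('n2'); st()
    to(np.array([.53,.045]),.33,95.5); robot.sleep(.2); shot('d2'); print(nipples(shot('d2'))); st()
E
python3 nip.py; python3 -c "
import cv2,numpy as np
cv2.imwrite('pics/m2.png',np.hstack([cv2.resize(cv2.imread(f'pics/{n}.png'),(400,300)) for n in('n2','d2')]))"
```

```text
[[0.5584395141601562, -0.41259423828125], [0.5472410888671875, -0.31564239501953123], [0.47439453125, -0.32916921997070314], [0.4661728515625, -0.4087178955078125]]
grip 0.24122982412878227 39.16033387184143
touch True
place t 24.4 [0.6254 0.0082 0.0308] w 0.239 ff 39.6392959356308 F [-0.9327  0.1706  3.4584]
[[0.54692431640625, -0.3159222412109375], [0.4745033264160156, -0.32834927368164063], [0.46673388671875, -0.4087182312011719]]
grip 0.23476795752689264 39.28285360336304
touch True
place t 33.3 [0.5737 0.0032 0.0308] w 0.241 ff 39.63336646556854 F [ 0.1663 -0.4912  3.6905]
[[0.4745405883789062, -0.32811065673828127], [0.4662738037109375, -0.4079687805175781]]
grip 0.23760011917006665 39.16257083415985
touch True
place t 42.4 [0.6181 0.0837 0.0307] w 0.239 ff 39.62048292160034 F [-0.7029 -0.3319  4.8332]
[[0.4660887451171875, -0.408473876953125]]
grip 0.24048250421360076 39.29572105407715
touch True
place t 52.0 [0.5663 0.0787 0.0308] w 0.237 ff 39.683223366737366 F [-0.0662 -0.3699  4.0704]
 t 54.5 [ 0.5001 -0.1491  0.3586] w 0.501 ff 0.0 F [ 0.3378 -0.2553 -0.3784]
[[ 0.6092  0.0889  7.7135 50.    ]
 [ 0.57    0.0116  7.5884 47.    ]
 [ 0.6238  0.0049  9.0494 66.    ]]
 t 55.9 [0.5301 0.0445 0.3301] w 0.502 ff 0.0 F [-0.5108  0.162  -0.1079]
```

View pics/m2.png

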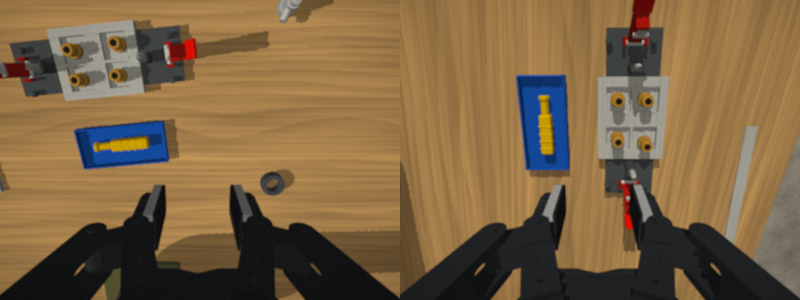

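All four nipples stand in their pockets, at (72,50), (117,44), (80,79) and (118,75) in the left tile. Next I'll measure the die and plate from matching tool poses, so the calibration errors cancel.

```bash
cat > rel.py <<'E'
from act import *
def fit(f,c,z0,tol,lo,hi,inner):
    P=cloud(f);z=P[...,2];H=hsv(f)
    m=(abs(z-z0)<tol)&(H[...,1]<90)&(np.hypot(P[...,0]-c[0],P[...,1]-c[1])<inner)
    m=biggest(m); return rect(plane(f,np.argwhere(m)[:,::-1],z0)[:,:2])
E
python3 - <<'E'
from rel import *
for y in (95.5,):
    to(D,.36,y); robot.sleep(.4); f=shot('dieM'); o=readout.get_obs(); r=fit(f,D,.022,.004,0,0,.13); print('die',r,o['tcp_pos'],o['tool_rot'][2])
    P=cloud(f)
    for s in(1,-1):
        c=die(0,.095*s); m=(abs(P[...,2]-.0555)<.003)&(np.hypot(P[...,0]-c[0],P[...,1]-c[1])<.02); 
        m2=(P[...,2]>.076)&(P[...,2]<.09)&(np.hypot(P[...,0]-c[0],P[...,1]-c[1])<.02)
        (cx,cy),rr=cv2.minEnclosingCircle((plane(f,np.argwhere(m)[:,::-1],.056)[:,:2]*1000).astype(np.float32))
        print('sh',cx,cy,rr,c*1000,'tip',plane(f,np.argwhere(m2)[:,::-1],.084)[:,:2].mean(0),m2.sum())
pc=np.array([.4312,.3766])
to(np.array([.5,.2]),.36,50)
to(pc,.36,5.7); robot.sleep(.4); f=shot('plM'); o=readout.get_obs(); print('plate',fit(f,pc,.010,.004,0,0,.16),o['tcp_pos'],o['tool_rot'][2])
P=cloud(f); m=(abs(P[...,2]-.045)<.004)&(np.hypot(P[...,0]-pc[0],P[...,1]-pc[1])<.05); print('grip',rect(plane(f,np.argwhere(biggest(m,1))[:,::-1],.045)[:,:2])); st()
E
```

```text
die (array([0.5963, 0.0437]), np.float32(5.4794464), [129.8870391845703, 159.28700256347656]) [0.5966 0.0435 0.36  ] 95.50526736593926
sh 587.2177734375 138.0497283935547 10.878097534179688 [587.8947 137.9626] tip [0.587 0.138] 44
sh 605.3244018554688 -49.99287033081055 11.174885749816895 [606.1053 -51.1626] tip [ 0.6052 -0.0476] 33
plate (array([0.4316, 0.3768]), np.float32(-84.22152), [109.87134552001953, 248.39553833007812]) [0.4314 0.3764 0.3601] 5.678657412159301
grip (array([0.4314, 0.3767]), np.float32(-84.365524), [20.148271560668945, 58.07688522338867])
 t 59.3 [0.4314 0.3764 0.3601] w 0.499 ff 0.0 F [ 0.1282 -0.279   0.1507]
```

```bash
python3 - <<'E'
from rel import *
pc=np.array([.4316,.3768])
hand.set_gripper(.6); to(pc,.10,5.75); lin(pc,.014,.08,8); robot.sleep(.3); st('at')
hand.set_gripper(0,90); robot.sleep(.2); st('grip'); o=readout.get_obs(); g=o['tcp_pos'].copy(); r=o['tool_rot'].copy(); print(r)
lin(pc,.05,.06); robot.sleep(.3); st('lift'); lin(pc,.2,.15); st('up')
Dc=np.array([.5963,.0438])
np.save('g.npy',np.r_[g,r[2]])
robot.move_pose([*Dc,.20],[180,0,95.5]); lin(Dc,.125,.08); robot.sleep(.5); st('hover'); print(readout.get_obs()['tool_rot'])
shot('hov','side'); shot('hovs','scene'); shot('hovw')
E
python3 -c "
import cv2,numpy as np
a=cv2.resize(cv2.imread('pics/hov.png')[130:250,150:310],(400,300));b=cv2.resize(cv2.imread('pics/hovs.png')[130:265,200:380],(400,300));c=cv2.resize(cv2.imread('pics/hovw.png'),(400,300))
cv2.imwrite('pics/m3.png',np.vstack([np.hstack([a,b]),np.hstack([c,c*0])]))"
```

```text
at t 62.1 [0.4318 0.3769 0.0144] w 0.602 ff 0.0 F [ 0.5358 -0.0686 -0.3615]
grip t 62.6 [0.4317 0.3766 0.0143] w 0.244 ff 89.63503360748291 F [-0.8158 -3.3413  6.3966]
[179.9695  -0.0014   5.7641]
lift t 63.7 [0.4313 0.3766 0.0495] w 0.243 ff 88.17796468734741 F [ 0.0984  0.5444 -7.0495]
up t 64.8 [0.4308 0.3763 0.1983] w 0.241 ff 88.2072114944458 F [-0.2753  0.6243 -8.9659]
hover t 68.3 [0.5963 0.0438 0.1251] w 0.241 ff 88.17840814590454 F [-1.0241  0.0066 -6.5001]
[179.9976   0.0011  95.4987]
```

View pics/m3.png

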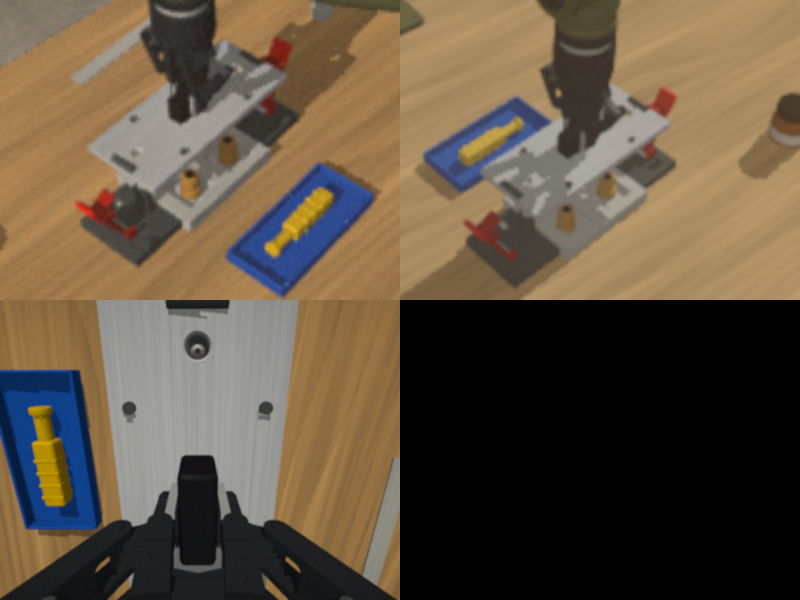

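The plate hovers level over the die. The wrist tile shows a guide pin centred in its hole at (197,347), and the nipples still stand. Now I'll lower it gently.

```bash
python3 - <<'E'
from rel import *
Dc=np.array([.5963,.0438])
for z in (.102,.09,.08,.074):
    s=lin(Dc,z,.03,12); st(f'{z} {s}')
    if s: break
else:
    s=lin(Dc,.069,.012,10); st(f'end {s}')
E
```

```text
0.102 False t 69.4 [0.5965 0.0438 0.1022] w 0.244 ff 88.17829728126526 F [ 0.0227  0.5485 -7.3453]
0.09 False t 70.0 [0.5961 0.0438 0.0896] w 0.243 ff 88.18007469177246 F [-0.2134  0.4779 -8.457 ]
0.08 False t 70.4 [0.596  0.0438 0.0796] w 0.242 ff 88.18121194839478 F [-0.3581 -0.095  -6.5646]
0.074 False t 70.8 [0.596  0.0438 0.0736] w 0.24 ff 88.20334553718567 F [ 0.8434  0.0854 -7.0741]
end True t 71.2 [0.5966 0.0438 0.0703] w 0.239 ff 90.01676559448242 F [0.216  0.1887 6.1883]
```

```bash
cat > clamp.py <<'E'
from rel import *
def clamp(s):
    a=die(0,s*.230,np.array([.5963,.0438])); 
    P=lambda y: die(0,s*y,np.array([.5963,.0438]))
    to(a,.20,95.5); lin(a,.084,.12,8)
    for y in (.195,.18,.17,.165,.16,.157,.154,.151):
        k=lin(P(y),.084,.04,14); o=readout.get_obs(); print(y,k,o['tcp_pos'],o['ft_force'])
        if k: break
    lin(a,.084,.12); lin(a,.22,.25)
E
python3 - <<'E'
from clamp import *
Dc=np.array([.5963,.0438])
hand.set_gripper(.5); robot.sleep(.2); lin(Dc,.22,.1); hand.set_gripper(0,20)
clamp(1); clamp(-1)
to(np.array([.46,.04]),.38,5.5); robot.sleep(.3); st(); shot('fin'); shot('fins','side'); shot('finc','scene')
E
python3 -c "
import cv2,numpy as np
a=cv2.resize(cv2.imread('pics/fins.png')[130:250,150:310],(400,300));b=cv2.resize(cv2.imread('pics/finc.png')[130:265,200:380],(400,300));c=cv2.resize(cv2.imread('pics/fin.png')[:288],(400,300))
cv2.imwrite('pics/m4.png',np.vstack([np.hstack([a,b]),np.hstack([c,c*0])]))"
```

```text
0.195 False [0.5776 0.238  0.0839] [ 0.539   0.3221 -0.6541]
0.18 False [0.579  0.2226 0.0839] [ 0.2527 -0.7677  0.5055]
0.17 False [0.5802 0.2132 0.0844] [-0.6332  3.3372  2.0065]
0.165 False [0.5808 0.208  0.0842] [1.1086 2.1129 1.3965]
0.16 False [0.5809 0.2024 0.0836] [-0.0901  0.8807  0.1103]
0.157 False [0.5809 0.1995 0.0835] [-0.5874  0.7124 -0.5305]
0.154 False [0.5813 0.1967 0.0837] [-0.048   0.8821 -0.2262]
0.151 False [0.5816 0.1942 0.0839] [-0.3653  2.8866  0.2117]
0.195 False [ 0.615  -0.1504  0.0839] [-0.6081  0.2687  0.4044]
0.18 False [ 0.6135 -0.135   0.0839] [-0.0317  0.0941 -0.6821]
0.17 False [ 0.613  -0.1255  0.0846] [ 1.0159 -2.351   1.5595]
0.165 False [ 0.6122 -0.1201  0.0839] [ 0.983  -2.0127  0.9527]
0.16 False [ 0.6111 -0.1146  0.0833] [-0.3955 -0.1698  0.55  ]
0.157 False [ 0.611  -0.112   0.0836] [-0.6309  0.1003 -0.0167]
0.154 False [ 0.6109 -0.1095  0.0838] [-0.5142 -1.3181 -0.4726]
0.151 False [ 0.6107 -0.1069  0.084 ] [-0.6953 -3.7678 -0.6545]
 t 90.2 [0.4601 0.0398 0.3797] w 0.001 ff 0.0 F [-0.3112  0.7354 -0.4421]
```

View pics/m4.png

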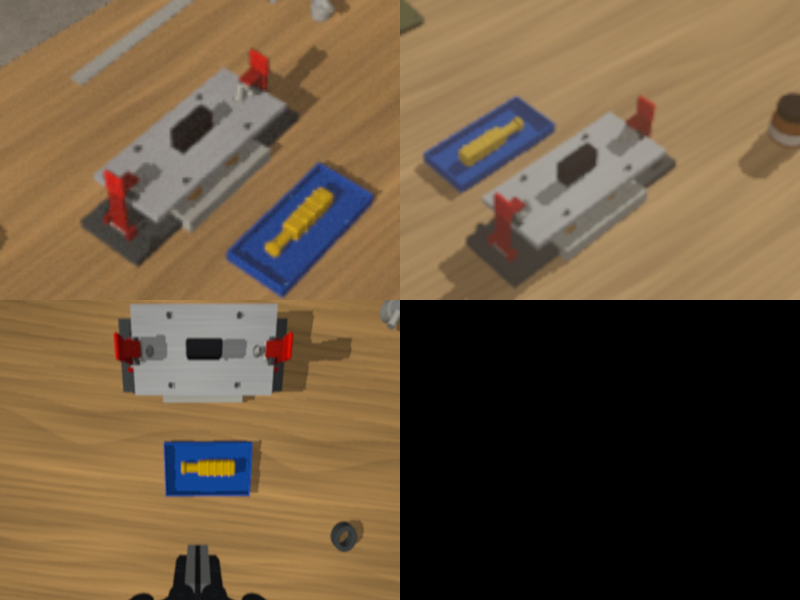

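Both clamps stand upright over the plate ends, at (125,348) and (280,348) in the wrist tile, and the plate is home. I'll check this numerically before handing in.

```bash
python3 - <<'E'
from rel import *
f=pickle.load(open('pics/fin.pkl','rb'));P=cloud(f);H=hsv(f);z=P[...,2]
a=np.radians(5.5);R=np.array([[np.cos(a),-np.sin(a)],[np.sin(a),np.cos(a)]])
L=(P[...,:2]-np.array([.5963,.0438]))@R
inb=(abs(L[...,0])<.06)&(abs(L[...,1])<.2)
red=((H[...,0]<6)|(H[...,0]>174))&(H[...,1]>150)&inb&(z>.105)
for s in(1,-1): m=red&(L[...,1]*s>0); print('tab',m.sum(),np.nanpercentile(L[m][:,1],[2,50,98]),np.nanpercentile(z[m],[50,98]))
pl=(abs(z-.066)<.012)&(H[...,1]<60)&(H[...,2]>120)&inb
A=np.c_[L[pl],np.ones(pl.sum())];print('plate fit',np.linalg.lstsq(A,z[pl],rcond=None)[0])
m=biggest(pl);print(rect(plane(f,np.argwhere(m)[:,::-1],.066)[:,:2]))
E
```

```text
tab 188 [0.1323 0.1343 0.1387] [0.1155 0.1176]
tab 217 [-0.1385 -0.1336 -0.1315] [0.1156 0.118 ]
plate fit [ 0.0004 -0.0014  0.0657]
(array([0.597 , 0.0428]), np.float32(5.461853), [107.86123657226562, 249.57907104492188])
```

```bash
python3 -c "
from station import job_done; print(job_done())"
```

```text
the job is handed in; nothing more can be done
None
```

The job is done and handed in: the pusher is in the tray, all four nipples stand in pockets, the plate is level and fully home on the shoulders, and both clamps are hooked; I never touched the valve, collar or jar.

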